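# Wedge up the tilting heater plate and hold it

## Robot

A 7-joint arm with a two-finger parallel gripper is mounted at the origin on the work surface. World frame = base frame: x ahead of the robot, y to its left, z up, the work surface at z = 0. Lengths are in m, angles in degrees, forces in N, time in s.
With the tool pointing down it reaches from about 0.425 to 0.875 m from the base axis. Payload 4.7 kg.
Tool frame: the origin (TCP) lies on the centre line of the jaws, within the pads' length; the fingertips stand 25 mm ahead of it and the grasp point (between the pads) lies 6 mm ahead of it; z points along the fingers, y is the direction in which the jaws open and shut (so a half turn about z gives the same grasp; the last joint's range is limited). The gripper opens to 87 mm and grips with 3 to 60 N. Pads are 19 mm wide; open, the fingers measure 117 mm over their backs; the gripper's body (75 mm by 190 mm) begins 51 mm behind the grasp point.
Start: joints at [-62.504, 18.392, -4.016, 83.108, 1.295, 78.541, -3.26], TCP at [0.292, 0.581, 0.248] pointing down, gripper open.
Joint ranges: [-163.93, 163.93], [-17.29, 119.83], [-79.2, 71.16], [3.27, 140.29], [-89.18, 269.18], [5.43, 117.66], [-154.24, 154.24]. Speed limits (degrees/s): [147.25, 147.25, 180, 180, 180, 180, 180].

## Interface

Orientations are given as [roll, pitch, yaw] about the fixed x, y, z axes, in that order (R = Rz(yaw) Ry(pitch) Rx(roll)).
In Python, from cell import env gives the robot as it stands.
- The arm moves only by the shell command python3 -m creep 'ROWS' [OPENING] [FORCE]. ROWS is JSON, a list of rows, each an object of numbers: "tx", "ty", "tz": the shift along the tool's x, y, z in m; "rx", "ry", "rz": the turn, a rotation vector about the tool's x, y, z in degrees. In form: [{"tx": .., "ty": .., "tz": .., "rx": .., "ry": .., "rz": ..}, ...]. A call has 1 to 20 rows; each row shifts and turns the commanded pose from where the row before left it, along the tool's axes as they then stand; what a row does not reach is not made up. A row lasts 1/8 s, in which the tool goes at most 62.5 mm and 10.7 degrees, less where a joint would pass 70% of its speed; a pose out of reach is approached as far as the arm can. A call is refused whole if a number of a shift passes 0.0625 or a number of a turn 10.7, either way. A call with a gripper value outside its range is refused whole. OPENING is the finger opening in m, from 0 to 0.087, set as the call begins (- or left out, the last holds). The fingers move at their own pace and stop on an object; FORCE is the grip in N (left out, the last holds). Time passes only in rows, so rows that do not move let the fingers close. It gives the time, the measured TCP pose, the force and the opening at its end, in the units of the state.
- env.get_obs(): the state, without advancing time (a new reading comes with each control period).
- env.read_camera(name): name is "scene" or "side" or "wrist"; returns a dict with "pixels" (384x512x3 uint8, red, green, blue), "intrinsics" (3x3 intrinsics, pixels), "D" ([k1, k2, p1, p2, k3] as OpenCV has them; the pictures are not rectified), "R" (3x3) and "t" (3): a world point X has camera coordinates R X + t. Camera axes: x right, y down, z forward; pixel columns grow to the right and rows downward; lengths in m; the calibration is good to about 2 mm. A picture is of the moment at which its call begins. There is no depth.
- env.sign_off(): hands the job in, once; it reports no verdict.
The state is a dict: "time_s": time; "qpos": joint angles; "joint_velocities": joint speeds; "effort": joint torques, N m; "tool_pos": TCP position; "tool_rot": TCP orientation; "force": force on the tool from outside, world axes, zero at the start; "wrist_torque": the same for the moment, N m; "grip_width": finger opening in m.
Only numpy, scipy, OpenCV 4.12 (cv2) and the standard library are available. Lean on these libraries where they do the work, as an engineer would, in place of code of your own. Each camera call takes 0.05 s, during which the arm holds its last target.

## Task

The front edge of the heater's hinged plate has to be held just off its base so that a colleague can get at the rests. First move the small bottle that stands in front of the gap at least 10 cm away from the mouth of the gap and stand it upright on the bench; then grip the wooden wedge by its block and push it, thin end first and flat on the bench, into the gap under the plate until the plate's edge has just lifted, about 5 mm (never more than 1 cm). Finish like that, still holding the wedge in the gripper, with the plate carried by the wedge alone; do not shift or tip the other things on the bench.

Things in the scene. Friction and masses are not known exactly. Their poses are not given: they have to be found in the camera images.
- gap_mouth (a point): Middle of the mouth of the gap, at bench level (z = 0), below the plate's free edge; x axis level into the gap (the way to push), z up. Fixed in a run; place and yaw vary. The gap: a channel 110 mm wide, 230 mm deep between grey rails (30 mm wide, 16 mm high), the bench its floor, the plate its roof. Stand and plate (180 mm wide) lie on its +x side.
- plate_edge (a point): Middle of the plate's free edge, underside, 16 mm above the bench at rest; its height shows the lift. Aluminium plate 8 mm thick, 180 mm wide, 240 mm long, carrying a dark red heater (150 x 150 mm, 65 mm high, front 50 mm behind the edge) and a round flask (134 mm high), both fixed to it. The edge weighs about 5 N (30 % either way).
- plate (a joint): Hinge of the plate along its back, 240 mm from the free edge: 0 rad = resting on the rails, grows as the front edge rises (edge lift = 0.24 m x angle; 5 mm is 0.021 rad). It falls back under its weight.
- wedge_grip (a point): Centre of the grip block of the plain wooden wedge, 22 mm above its underside; x axis towards the thin end. Wedge 145 mm long, 36 mm wide, 0.12 kg, flat underside. Block 45 mm long, 36 wide, 45 high; ahead of it (22 to 122 mm from this point) a ramp falls evenly from 32 to 4 mm high. Nothing stands within 25 mm of the block.
- wedge_tip (a point): Middle of the thin end of the wedge, 2 mm above its underside, 122 mm ahead of wedge_grip. The ramp first touches the plate's edge when the tip is 43 mm past the mouth; each further 10 mm lifts the edge 2.8 mm.
- bottle_mid (a point): Centre of the small amber bottle with black cap, 42 mm above its foot: 36 mm diameter, 85 mm high, 0.09 kg, full width up to 50 mm. It stands 40 to 60 mm in front of the gap mouth. Free bench for it: 130 mm right of the mouth looking into the gap (-y of gap_mouth) and 30 mm out in front.
- beaker: Bystander: glass beaker, 68 mm wide, 85 mm high; origin under its centre.
- conical_flask: Bystander: conical glass flask, 72 mm wide, 110 mm high; origin under its centre.
- petri_dish: Bystander: clear flat dish, 92 mm wide, 18 mm high; origin under its centre.
- screwdriver: Bystander: red screwdriver, 170 mm long, lying along its x axis.
- clamp_boss: Bystander: steel clamp boss, about 80 x 50 x 30 mm; origin under the middle of its block.
- stopper: Bystander: black rubber stopper, 38 mm wide, 30 mm high; origin under its centre.
- jar: Bystander: amber jar with white cap, 68 mm wide, 100 mm high; origin under its centre.

How it is judged:
By the outcome, as a careful person would: the job done as asked, in the order asked, and still so for the second after the job is handed in, while the arm keeps its last pose, push and grip.
It also fails if it takes over 51 s, if anything falls off the work surface, if the arm or the gripper's body presses on something with over 40 N, if the wrist force passes 120 N, or if a joint passes its speed limit or range.

## Working session

There is one attempt and no reset: what is moved stays moved. The work goes in short steps, Python scripts to look and compute and a shell command to move; the robot and the scene stay as the last step left them, time stands still between calls to the robot, and variables do not carry over. Pictures are saved under pics/ and viewed, and the job is handed in when it is done.

```bash
ls; mkdir -p pics; python3 - <<'E'
from cell import env
import cv2, numpy as np
o=env.get_obs(); print({k:np.round(v,3).tolist() for k,v in o.items()})
for n in ["scene","side","wrist"]:
    c=env.read_camera(n); cv2.imwrite(f"pics/{n}0.png",c["pixels"][:,:,::-1])
    print(n,np.round(c["intrinsics"],1).tolist(),c["D"],"cam pos",np.round(-np.array(c["R"]).T@c["t"],3),"fwd",np.round(np.array(c["R"])[2],2))
E
```

```text
pics
{'time_s': 0.0, 'qpos': [-62.505, 18.44, -4.018, 83.177, 1.298, 78.537, -3.26], 'joint_velocities': [0.056, 0.038, -0.028, 0.108, 0.04, 0.068, 0.018], 'effort': [0.0, -49.129, -0.404, -31.253, -0.064, 0.044, 0.0], 'tool_pos': [0.292, 0.58, 0.246], 'tool_rot': [-179.891, 0.007, 153.317], 'force': [0.186, 0.515, 0.277], 'wrist_torque': [0.063, -0.044, 0.007], 'grip_width': 0.087}
scene [[446.9, 0.0, 257.3], [0.0, 446.9, 193.8], [0.0, 0.0, 1.0]] [-0.0509372  0.         0.         0.         0.       ] cam pos [0.949 0.63  1.076] fwd [-0.29 -0.51 -0.81]
side [[457.0, 0.0, 250.1], [0.0, 457.0, 195.2], [0.0, 0.0, 1.0]] [-0.03365942  0.          0.          0.          0.        ] cam pos [-0.116 -1.001  0.931] fwd [ 0.47  0.66 -0.58]
wrist [[317.8, 0.0, 253.4], [0.0, 317.8, 191.0], [0.0, 0.0, 1.0]] [0.02942598 0.         0.         0.         0.        ] cam pos [0.217 0.62  0.385] fwd [ 0.27 -0.14 -0.95]
```

View pics/scene0.png

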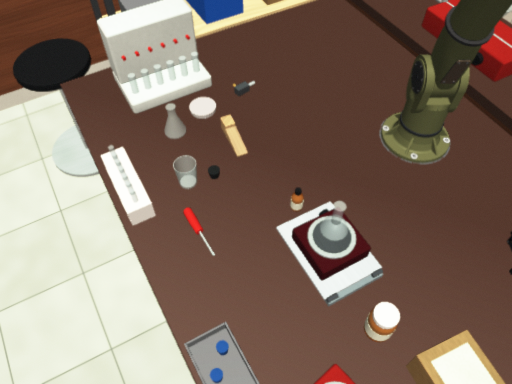

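View pics/side0.png

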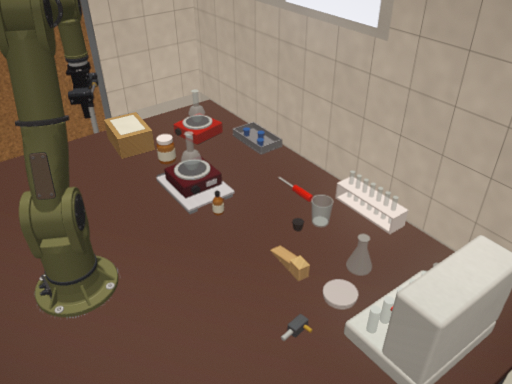

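View pics/wrist0.png

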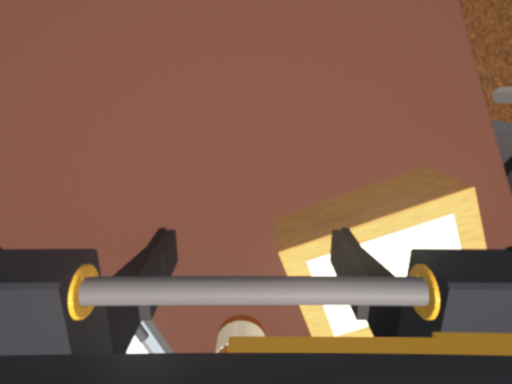

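```bash
cat > h.py <<'E'
import cv2, numpy as np, pickle
from cell import env
def cap(n,tag=None):
    c=env.read_camera(n); c={k:np.array(v) for k,v in c.items()}
    if tag: cv2.imwrite(f"pics/{tag}.png",c["pixels"][:,:,::-1])
    return c
def plane(c,px,z):
    p=cv2.undistortPoints(np.array(px,float).reshape(-1,1,2),c["intrinsics"],c["D"]).reshape(-1,2)
    d=np.c_[p,np.ones(len(p))]@c["R"]; o=-c["R"].T@c["t"]
    s=(np.broadcast_to(z,len(p))-o[2])/d[:,2]
    return o+d*s[:,None]
def proj(c,X):
    r,_=cv2.Rodrigues(c["R"].astype(float))
    return cv2.projectPoints(np.array(X,float).reshape(-1,1,3),r,c["t"].astype(float),c["intrinsics"],c["D"])[0].reshape(-1,2)
def tri(c1,p1,c2,p2):
    A=[];b=[]
    M=np.zeros((3,3));v=np.zeros(3);L=[]
    for c,p in((c1,p1),(c2,p2)):
        o=-c["R"].T@c["t"]; q=plane(c,[p],0)[0]-o; q/=np.linalg.norm(q)
        P=np.eye(3)-np.outer(q,q); M+=P; v+=P@o; L.append((o,P))
    X=np.linalg.solve(M,v); return X,[np.linalg.norm(P@(X-o)) for o,P in L]
def crop(c,x0,y0,x1,y1,s,name):
    im=cv2.resize(c["pixels"][y0:y1,x0:x1,::-1],None,fx=s,fy=s,interpolation=cv2.INTER_CUBIC)
    st=10
    for x in range((x0//st+1)*st,x1,st):
        cv2.line(im,((x-x0)*s,0),((x-x0)*s,5),(0,255,0),1); cv2.putText(im,str(x),((x-x0)*s-10,15),0,.33,(0,255,0),1)
    for y in range((y0//st+1)*st,y1,st):
        cv2.line(im,(0,(y-y0)*s),(5,(y-y0)*s),(0,255,0),1); cv2.putText(im,str(y),(6,(y-y0)*s+4),0,.33,(0,255,0),1)
    cv2.imwrite(f"pics/{name}.png",im)
E
python3 - <<'E'
from h import *
a=cap("scene");b=cap("side"); pickle.dump((a,b),open("c0.pkl","wb"))
crop(a,210,105,310,215,6,"s1"); crop(a,260,175,410,300,5,"s2"); crop(b,145,120,245,220,6,"d1"); crop(b,250,210,330,290,7,"d2")
E
```

```text
(no output)
```

View pics/s1.png

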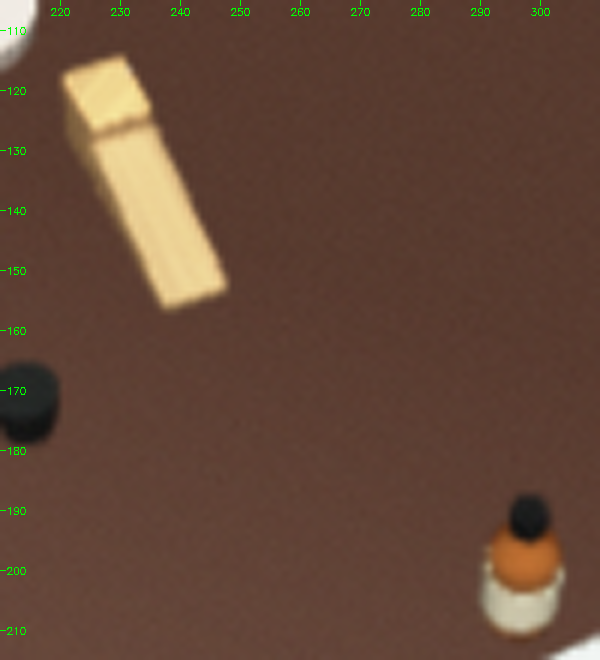

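View pics/s2.png

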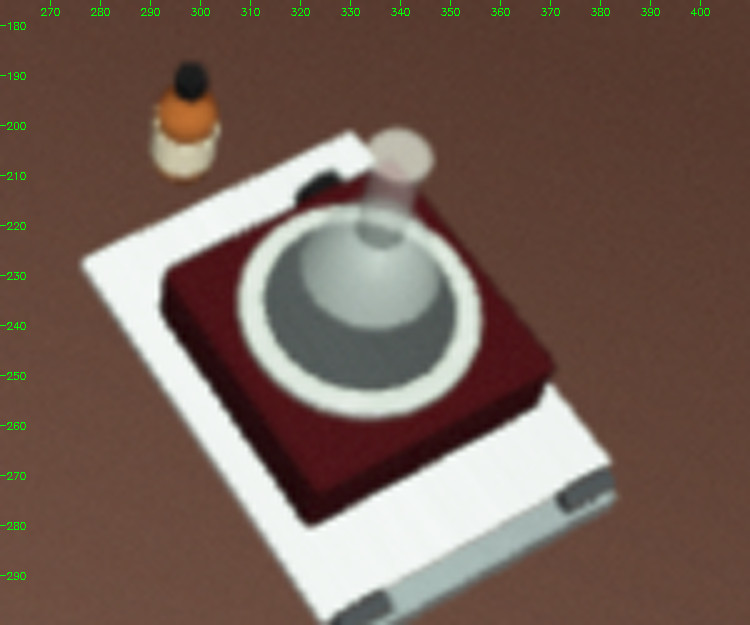

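View pics/d1.png

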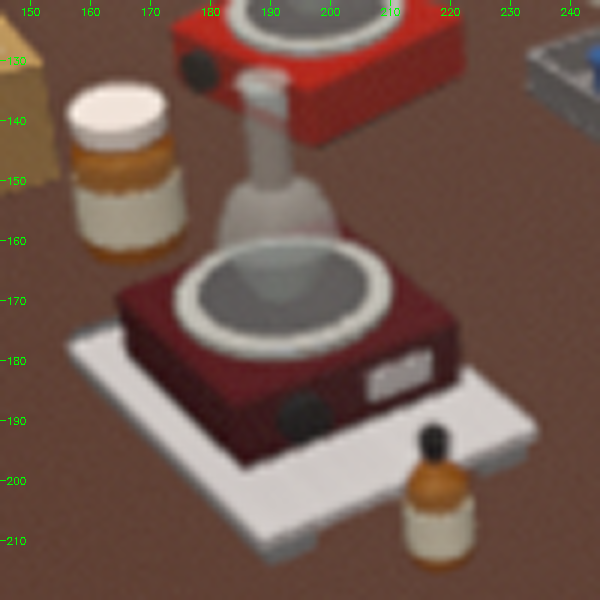

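View pics/d2.png

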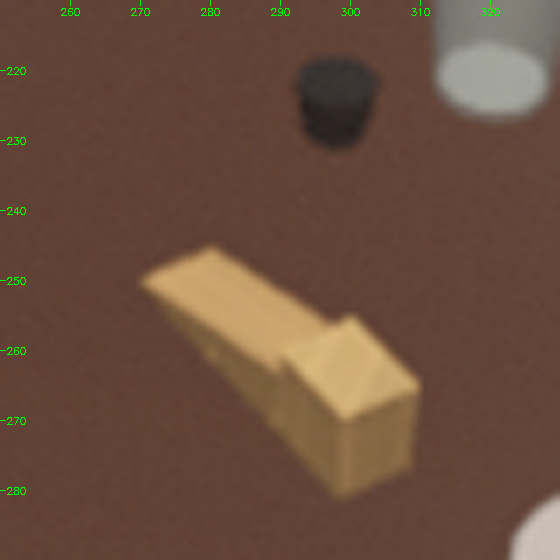

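```bash
python3 - <<'E'
from h import *
np.set_printoptions(suppress=True,precision=4)
a,b=pickle.load(open("c0.pkl","rb"))
s1=lambda p:np.array(p)/6+[210,105]
s2=lambda p:np.array(p)/5+[260,175]
d1=lambda p:np.array(p)/6+[145,120]
d2=lambda p:np.array(p)/7+[250,210]
# subpixel centre offset for resize
P=plane(a,s2([[80,263],[350,131],[611,461]])-.5+.1,.024);print("plate scene FL,FR,BR\n",P,np.linalg.norm(P[0]-P[1]),np.linalg.norm(P[1]-P[2]))
Q=plane(b,d1([[537,430],[268,540],[68,345]])-.5+.1,.024);print("plate side FL,FR,BR\n",Q,np.linalg.norm(Q[0]-Q[1]),np.linalg.norm(Q[1]-Q[2]))
for W,n in((P,"scene"),(Q,"side")):
    m=(W[0]+W[1])/2; e=W[0]-W[1]; x=np.array([e[1],-e[0]]); e2=W[2]-W[1]
    print(n,"mid",m,"yaw from edge",np.degrees(np.arctan2(x[1],x[0])),"yaw from right side",np.degrees(np.arctan2(e2[1],e2[0])))
B=plane(a,s1([[63,75],[125,55],[153,108],[95,135]])-.4,.045);print("block scene\n",B,B.mean(0),[np.linalg.norm(B[i]-B[i-1]) for i in range(4)])
T=plane(a,s1([[165,308],[228,288]])-.4,.004);print("tip",T,T.mean(0),np.linalg.norm(T[0]-T[1]))
B2=plane(b,d2([[350,420],[418,385],[350,315],[283,355]])-.4,.045);print("block side\n",B2,B2.mean(0),[np.linalg.norm(B2[i]-B2[i-1]) for i in range(4)])
T2=plane(b,d2([[140,281],[211,247]])-.4,.004);print("tip",T2,T2.mean(0))
for BB,TT in((B,T),(B2,T2)):
    v=TT.mean(0)-BB.mean(0);print("len",np.linalg.norm(v[:2]),"yaw",np.degrees(np.arctan2(v[1],v[0])))
print("bottle cap top tri",tri(a,s1([529,503])-.4,b,d1([433,432])-.4))
print("bottle cap top z.085", plane(a,[s1([529,508])-.4],.085),plane(b,[d1([433,432])-.4],.085))
print("bottle foot",plane(a,[s1([519,632])-.4],0),plane(b,[d1([438,568])-.4],0))
# others
for n,c,p,z in(("stopper s",a,[214,178],0),("stopper d",b,[298,230],0),("jar s",a,[380,336],0),("jar d",b,[166,162],0),("beaker",a,[188,187],0),("screw tip",a,[213,254],0),("screw end",a,[187,210],.015),("clamp",a,[243,89],.015),("petri",a,[203,108],.01),("tip cone",a,[175,134],0)):
    print(n,plane(c,[p],z)[0][:2])
E
```

```text
plate scene FL,FR,BR
 [[0.5856 0.0865 0.024 ]
 [0.4043 0.0864 0.024 ]
 [0.4061 0.3279 0.024 ]] 0.18124789288423238 0.24145681371917738
plate side FL,FR,BR
 [[0.5828 0.0804 0.024 ]
 [0.407  0.0828 0.024 ]
 [0.4065 0.3247 0.024 ]] 0.17579611034846845 0.24196116296574982
scene mid [0.4949 0.0864 0.024 ] yaw from edge -89.97654629651622 yaw from right side 89.58802400586484
side mid [0.4949 0.0816 0.024 ] yaw from edge -90.76081812260499 yaw from right side 90.12849715995652
block scene
 [[ 0.5346 -0.3544  0.045 ]
 [ 0.4981 -0.3515  0.045 ]
 [ 0.5037 -0.3078  0.045 ]
 [ 0.5401 -0.3052  0.045 ]] [ 0.5191 -0.3297  0.045 ] [np.float64(0.0494804923559451), np.float64(0.03665094352509992), np.float64(0.04403861889991493), np.float64(0.03649565099771481)]
tip [[ 0.5493 -0.211   0.004 ]
 [ 0.5136 -0.2069  0.004 ]] [ 0.5314 -0.209   0.004 ] 0.03587194199154762
block side
 [[ 0.5012 -0.3554  0.045 ]
 [ 0.5351 -0.3567  0.045 ]
 [ 0.5399 -0.3107  0.045 ]
 [ 0.5036 -0.3122  0.045 ]] [ 0.5199 -0.3337  0.045 ] [np.float64(0.04318657292595778), np.float64(0.033879994965341345), np.float64(0.04632588310818331), np.float64(0.036316457401166964)]
tip [[ 0.5126 -0.2093  0.004 ]
 [ 0.5503 -0.2106  0.004 ]] [ 0.5314 -0.21    0.004 ]
len 0.1213800526866359 yaw 84.16489763320247
len 0.12428534145890323 yaw 84.69856508760664
bottle cap top tri (array([0.4895, 0.0398, 0.0853]), [np.float64(0.0006957111176549512), np.float64(0.000695711117654911)])
bottle cap top z.085 [[0.4903 0.0424 0.085 ]] [[0.4902 0.0397 0.085 ]]
bottle foot [[0.4953 0.0528 0.    ]] [[0.4835 0.0329 0.    ]]
stopper s [ 0.6509 -0.1702]
stopper d [ 0.6431 -0.1873]
jar s [0.5151 0.4671]
jar d [0.5003 0.4335]
beaker [ 0.7345 -0.1779]
screw tip [0.7691 0.064 ]
screw end [ 0.7739 -0.0925]
clamp [ 0.3883 -0.4698]
petri [ 0.5519 -0.4567]
tip cone [ 0.6819 -0.4002]
```

```bash
python3 -m creep '[{"rz":10.55},{"rz":10.55},{"rz":10.55},{"rz":10.55},{"rz":10.55},{"rz":10.55},{"tx":-0.02,"ty":0.008},{"tx":-0.054,"ty":0.02},{"tx":-0.054,"ty":0.02},{"tx":-0.054,"ty":0.02},{"tx":-0.054,"ty":0.02},{"tx":-0.054,"ty":0.02},{"tx":-0.054,"ty":0.02},{"tx":-0.054,"ty":0.02},{"tx":-0.054,"ty":0.02},{"tx":-0.054,"ty":0.02},{"tx":-0.033,"ty":0.01},{}]'
```

```text
$[0]: bad value
```

```bash
python3 -m creep '[{"tx":0,"ty":0,"tz":0,"rx":0,"ry":0,"rz":10.55},{"tx":0,"ty":0,"tz":0,"rx":0,"ry":0,"rz":10.55},{"tx":0,"ty":0,"tz":0,"rx":0,"ry":0,"rz":10.55},{"tx":0,"ty":0,"tz":0,"rx":0,"ry":0,"rz":10.55},{"tx":0,"ty":0,"tz":0,"rx":0,"ry":0,"rz":10.55},{"tx":0,"ty":0,"tz":0,"rx":0,"ry":0,"rz":10.55}]'
```

```text
time_s: 1.0
tool_pos: [0.2919, 0.5807, 0.2474]
tool_rot: [-180.0, 0.0, 89.7]
force: [0.4, 0.6, 0.3]
grip_width: 0.0872
```

```bash
python3 -m creep '[{"tx":-0.02,"ty":0.008,"tz":0,"rx":0,"ry":0,"rz":0},{"tx":-0.054,"ty":0.02,"tz":0,"rx":0,"ry":0,"rz":0},{"tx":-0.054,"ty":0.02,"tz":0,"rx":0,"ry":0,"rz":0},{"tx":-0.054,"ty":0.02,"tz":0,"rx":0,"ry":0,"rz":0},{"tx":-0.054,"ty":0.02,"tz":0,"rx":0,"ry":0,"rz":0},{"tx":-0.054,"ty":0.02,"tz":0,"rx":0,"ry":0,"rz":0},{"tx":-0.054,"ty":0.02,"tz":0,"rx":0,"ry":0,"rz":0},{"tx":-0.054,"ty":0.02,"tz":0,"rx":0,"ry":0,"rz":0},{"tx":-0.054,"ty":0.02,"tz":0,"rx":0,"ry":0,"rz":0},{"tx":-0.054,"ty":0.02,"tz":0,"rx":0,"ry":0,"rz":0},{"tx":-0.033,"ty":0.009,"tz":0,"rx":0,"ry":0,"rz":0},{"tx":0,"ty":0,"tz":0,"rx":0,"ry":0,"rz":0}]'; python3 - <<'E'
from h import *
c=cap("wrist","w1"); s=cap("side","d_1")
print(proj(c,[[.489,.042,.085],[.489,.042,0],[.495,.084,0],[.495,.084,.024]]).round(1).tolist())
E
```

```text
time_s: 2.5
tool_pos: [0.4896, 0.0384, 0.2478]
tool_rot: [180.0, 0.0, 89.7]
force: [-1.4, 0.9, -0.7]
grip_width: 0.087
[[253.1, 177.6], [253.1, 159.5], [258.0, 124.8], [258.3, 127.1]]
```

View pics/w1.png

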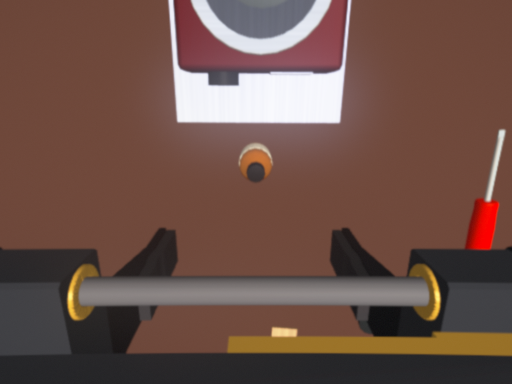

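```bash
python3 - <<'E'
from h import *
np.set_printoptions(suppress=True,precision=4)
c=cap("wrist"); g=c["pixels"].astype(int)
for x in(190,260,330):
    col=g[105:140,x].sum(1); i=np.argmax(-np.diff(col)); print(x,105+i+.5,np.diff(col)[i-1:i+2])
for y in(100,115):
    row=g[y,150:370].sum(1);d=np.diff(row);print(y,150+np.argmax(d)+.5,150+np.argmin(d)+.5)
h=cv2.cvtColor(c["pixels"],cv2.COLOR_RGB2HSV)
m=(g[130:190,230:285].max(2)<60); ys,xs=np.nonzero(m); cap_=[xs.mean()+230,ys.mean()+130]; print("cap",cap_,len(xs),plane(c,[cap_],.08))
m=(h[130:190,230:285,1]>185)&(h[130:190,230:285,2]>120); ys,xs=np.nonzero(m);print("amber bbox",xs.min()+230,xs.max()+230,ys.min()+130,ys.max()+130)
print(plane(c,[[178.5,122.5],[259,122.5],[340,122.5]],.024))
E
```

```text
190 125.5 [ -82 -205 -121]
260 126.5 [ -85 -209  -99]
330 127.5 [-128 -204  -77]
100 176.5 343.5
115 177.5 341.5
cap [np.float64(255.05263157894737), np.float64(173.57894736842104)] 19 [[0.4901 0.0489 0.08  ]]
amber bbox 251 269 160 177
[[0.405  0.093  0.024 ]
 [0.4947 0.0932 0.024 ]
 [0.5849 0.0931 0.024 ]]
```

```bash
python3 - <<'E'
from h import *
np.set_printoptions(suppress=True,precision=4)
c=cap("wrist","w2"); g=c["pixels"].astype(int); o=env.get_obs(); print(o["time_s"],o["tool_pos"],o["tool_rot"])
e=[]
for x in range(185,336,5):
    col=g[105:140,x].sum(1).astype(float); d=-np.diff(col); i=np.argmax(d); w=d[i-2:i+3]; e.append([x,105.5+i+(w*np.arange(-2,3)).sum()/w.sum()])
P=plane(c,e,.024); k=np.polyfit(P[:,0],P[:,1],1); print("edge y at .495",np.polyval(k,.495),"tilt",np.degrees(np.arctan(k[0])), "res",np.std(P[:,1]-np.polyval(k,P[:,0])))
m=(g[130:190,230:285].max(2)<70); ys,xs=np.nonzero(m); q=[xs.mean()+230,ys.mean()+130]; print("cap",q,len(xs),plane(c,[q],.08))
L=[];R=[]
for y in range(95,122,3):
    row=g[y,150:370].sum(1).astype(float);d=np.diff(row)
    L.append([150.5+np.argmax(d),y]);R.append([150.5+np.argmin(d),y])
L=plane(c,L,.024);R=plane(c,R,.024);print(L[:,:2].mean(0),R[:,:2].mean(0),np.polyfit(L[:,1],L[:,0],1)[0],np.polyfit(R[:,1],R[:,0],1)[0])
crop(c,215,100,300,200,6,"w2c")
E
```

```text
2.7 [0.4888 0.0433 0.2475] [-179.9883   -0.0264   90.1504]
edge y at .495 0.08859850829293418 tilt -0.6220355071993896 res 8.368014352598884e-05
cap [np.float64(256.24675324675326), np.float64(177.61904761904762)] 231 [[0.4912 0.0455 0.08  ]]
[0.4044 0.1102] [0.5859 0.1106] 0.016086994300593786 0.011728108069757414
```

View pics/w2c.png

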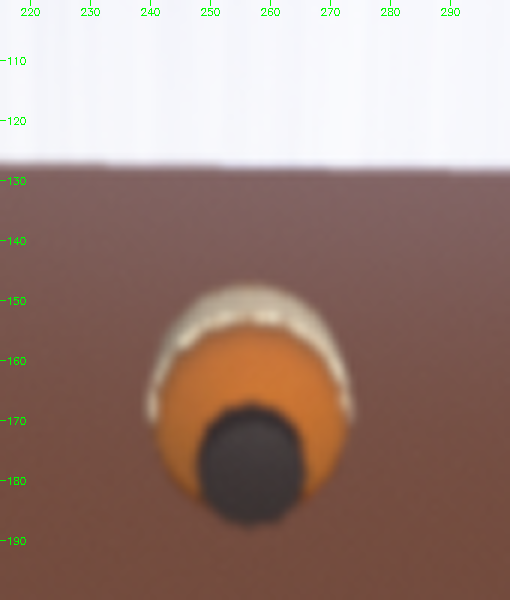

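```bash
python3 -m creep '[{"tx":0,"ty":0.001,"tz":0.05,"rx":0,"ry":0,"rz":0},{"tx":0,"ty":0,"tz":0.055,"rx":0,"ry":0,"rz":0},{"tx":0,"ty":0,"tz":0.055,"rx":0,"ry":0,"rz":0},{"tx":0,"ty":0,"tz":0.03,"rx":0,"ry":0,"rz":0},{"tx":0,"ty":0,"tz":0.01,"rx":0,"ry":0,"rz":0},{"tx":0,"ty":0,"tz":0,"rx":0,"ry":0,"rz":0},{"tx":0,"ty":0,"tz":0,"rx":0,"ry":0,"rz":0}]' && python3 -m creep '[{"tx":0,"ty":0,"tz":0,"rx":0,"ry":0,"rz":0},{"tx":0,"ty":0,"tz":0,"rx":0,"ry":0,"rz":0},{"tx":0,"ty":0,"tz":0,"rx":0,"ry":0,"rz":0},{"tx":0,"ty":0,"tz":0,"rx":0,"ry":0,"rz":0},{"tx":0,"ty":0,"tz":0,"rx":0,"ry":0,"rz":0},{"tx":0,"ty":0,"tz":0,"rx":0,"ry":0,"rz":0}]' 0.02 12; python3 -c "
from h import *
c=cap('side','d_2'); crop(c,150,100,290,230,5,'d2z')"
```

```text
time_s: 3.58
tool_pos: [0.4914, 0.0424, 0.0491]
tool_rot: [179.8, -0.1, 90.0]
force: [0.7, -0.1, -0.1]
grip_width: 0.0869
time_s: 4.32
tool_pos: [0.4903, 0.0418, 0.0476]
tool_rot: [180.0, -0.0, 90.0]
force: [0.7, 0.2, -1.4]
grip_width: 0.0353
```

View pics/d2z.png

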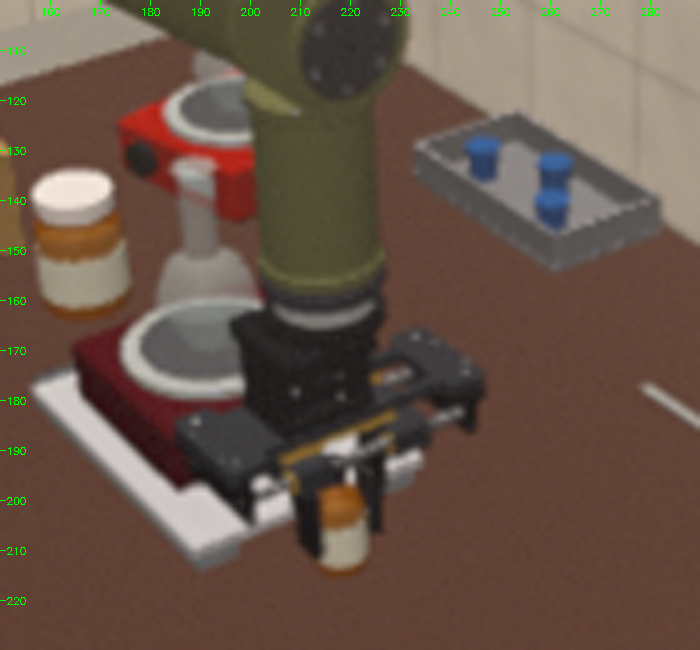

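```bash
python3 -m creep '[{"tx":0,"ty":0,"tz":-0.01,"rx":0,"ry":0,"rz":0},{"tx":0,"ty":0,"tz":-0.02,"rx":0,"ry":0,"rz":0},{"tx":0,"ty":0.015,"tz":0,"rx":0,"ry":0,"rz":0},{"tx":0,"ty":0.03,"tz":0,"rx":0,"ry":0,"rz":0},{"tx":0,"ty":0.035,"tz":0,"rx":0,"ry":0,"rz":0},{"tx":0,"ty":0.03,"tz":0,"rx":0,"ry":0,"rz":0},{"tx":0,"ty":0.02,"tz":0,"rx":0,"ry":0,"rz":0},{"tx":0,"ty":0.01,"tz":0,"rx":0,"ry":0,"rz":0},{"tx":0,"ty":0,"tz":0,"rx":0,"ry":0,"rz":0},{"tx":0,"ty":0,"tz":0.015,"rx":0,"ry":0,"rz":0},{"tx":0,"ty":0,"tz":0.01,"rx":0,"ry":0,"rz":0},{"tx":0,"ty":0,"tz":0.004,"rx":0,"ry":0,"rz":0},{"tx":0,"ty":0,"tz":0,"rx":0,"ry":0,"rz":0},{"tx":0,"ty":0,"tz":0.001,"rx":0,"ry":0,"rz":0},{"tx":0,"ty":0,"tz":0,"rx":0,"ry":0,"rz":0},{"tx":0,"ty":0,"tz":0,"rx":0,"ry":0,"rz":0}]'
```

```text
time_s: 6.38
tool_pos: [0.6302, 0.0419, 0.0477]
tool_rot: [180.0, -0.0, 90.0]
force: [-0.3, 0.8, -0.4]
grip_width: 0.0355
```

```bash
python3 -m creep '[{"tx":0,"ty":0,"tz":0,"rx":0,"ry":0,"rz":0},{"tx":0,"ty":0,"tz":0,"rx":0,"ry":0,"rz":0},{"tx":0,"ty":0,"tz":0,"rx":0,"ry":0,"rz":0},{"tx":0,"ty":0,"tz":0,"rx":0,"ry":0,"rz":0},{"tx":0,"ty":0,"tz":-0.02,"rx":0,"ry":0,"rz":0},{"tx":0,"ty":0,"tz":-0.05,"rx":0,"ry":0,"rz":0},{"tx":0,"ty":0,"tz":-0.05,"rx":0,"ry":0,"rz":0}]' 0.087 ; python3 -c "
from h import *
c=cap('side','d_3'); crop(c,150,100,290,230,5,'d3z')"
```

```text
time_s: 7.25
tool_pos: [0.6302, 0.0416, 0.1702]
tool_rot: [180.0, 0.0, 90.0]
force: [0.3, 0.3, -0.2]
grip_width: 0.0862
```

View pics/d3z.png

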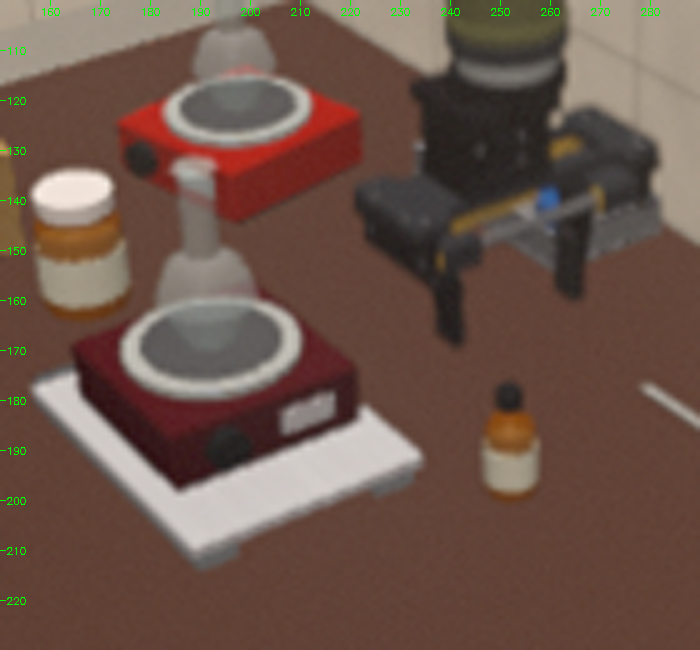

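```bash
python3 -m creep '[{"tx":-0.025,"ty":-0.008,"tz":0,"rx":0,"ry":0,"rz":0},{"tx":-0.05,"ty":-0.015,"tz":0,"rx":0,"ry":0,"rz":0},{"tx":-0.055,"ty":-0.016,"tz":0,"rx":0,"ry":0,"rz":0},{"tx":-0.055,"ty":-0.016,"tz":0,"rx":0,"ry":0,"rz":0},{"tx":-0.055,"ty":-0.016,"tz":0,"rx":0,"ry":0,"rz":0},{"tx":-0.055,"ty":-0.016,"tz":0,"rx":0,"ry":0,"rz":0},{"tx":-0.05,"ty":-0.015,"tz":0,"rx":0,"ry":0,"rz":0},{"tx":-0.028,"ty":-0.009,"tz":0,"rx":0,"ry":0,"rz":5.6},{"tx":0,"ty":0,"tz":0,"rx":0,"ry":0,"rz":0},{"tx":0,"ty":0,"tz":0,"rx":0,"ry":0,"rz":0},{"tx":0,"ty":0,"tz":0,"rx":0,"ry":0,"rz":0}]'; python3 -c "
from h import *
c=cap('wrist','w3');print(env.get_obs()['tool_pos'],env.get_obs()['tool_rot'])
print(proj(c,[[.5195,-.3315,.045],[.5314,-.2095,.004]]))"
```

```text
time_s: 8.68
tool_pos: [0.5204, -0.3289, 0.1673]
tool_rot: [-180.0, -0.1, 84.6]
force: [-0.1, -0.4, -0.4]
grip_width: 0.0873
[ 0.52024171 -0.32914337  0.16734201] [-1.79997317e+02 -5.80289953e-02  8.45863437e+01]
[[253.34573783 197.12107026]
 [253.90112649  47.90815679]]
```

View pics/w3.png

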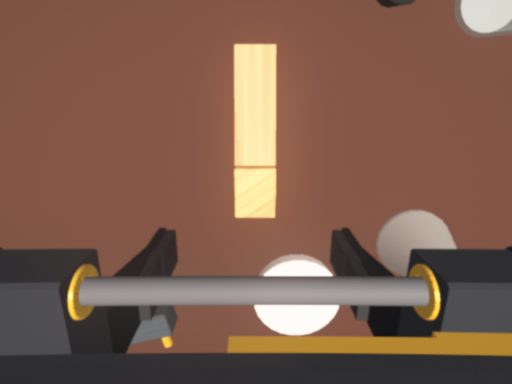

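```bash
python3 - <<'E'
from h import *
np.set_printoptions(suppress=True,precision=4)
c=cap("wrist"); h=cv2.cvtColor(c["pixels"],cv2.COLOR_RGB2HSV)
m=((h[...,0]>12)&(h[...,0]<32)&(h[...,2]>190)&(h[...,1]>60)).astype(np.uint8); m[225:]=0
cn=max(cv2.findContours(m,0,cv2.CHAIN_APPROX_NONE)[0],key=cv2.contourArea); print(cv2.boundingRect(cn),cv2.minAreaRect(cn))
ys,xs=np.nonzero(m)
for r in(47,80,120,160,175,190,205,214):
    q=xs[ys==r]; print(r,q.min(),q.max(),(q.min()+q.max())/2)
x,y,w,hh=cv2.boundingRect(cn)
B=plane(c,[[255.5,y+hh-.5],[255.5,167.5]],.045); T=plane(c,[[255,y-.5]],.004)
print("back,front of block",B,"tip",T, "block len",np.linalg.norm(B[0]-B[1]),"total",np.linalg.norm((T[0]-B[0])[:2]))
print(env.get_obs()["tool_pos"])
E
```

```text
(234, 43, 43, 175) ((255.0, 130.0), (174.0, 42.0), 90.0)
47 234 276 255.0
80 234 275 254.5
120 234 275 254.5
160 234 275 254.5
175 234 276 255.0
190 234 276 255.0
205 234 275 254.5
214 234 275 254.5
back,front of block [[ 0.5195 -0.3509  0.045 ]
 [ 0.5236 -0.3059  0.045 ]] tip [[ 0.5327 -0.2057  0.004 ]] block len 0.04524201812218368 total 0.14582246673624868
[ 0.5201 -0.3295  0.1674]
```

```bash
python3 -m creep '[{"tx":0,"ty":0,"tz":0.04,"rx":0,"ry":0,"rz":0},{"tx":0,"ty":0,"tz":0.05,"rx":0,"ry":0,"rz":0},{"tx":0,"ty":0,"tz":0.03,"rx":0,"ry":0,"rz":0},{"tx":0,"ty":0,"tz":0.012,"rx":0,"ry":0,"rz":0},{"tx":0,"ty":0,"tz":0.004,"rx":0,"ry":0,"rz":0},{"tx":0,"ty":0,"tz":0,"rx":0,"ry":0,"rz":0},{"tx":0,"ty":0,"tz":0,"rx":0,"ry":0,"rz":0}]' && python3 -m creep '[{"tx":0,"ty":0,"tz":0,"rx":0,"ry":0,"rz":0},{"tx":0,"ty":0,"tz":0,"rx":0,"ry":0,"rz":0},{"tx":0,"ty":0,"tz":0,"rx":0,"ry":0,"rz":0},{"tx":0,"ty":0,"tz":0,"rx":0,"ry":0,"rz":0},{"tx":0,"ty":0,"tz":0,"rx":0,"ry":0,"rz":0},{"tx":0,"ty":0,"tz":0,"rx":0,"ry":0,"rz":0},{"tx":0,"ty":0,"tz":0,"rx":0,"ry":0,"rz":0}]' 0.02 35; python3 -c "
from h import *
c=cap('wrist','w4')"
```

```text
time_s: 9.65
tool_pos: [0.52, -0.3317, 0.0329]
tool_rot: [179.9, 0.0, 84.4]
force: [-0.3, -0.8, 0.3]
grip_width: 0.0871
time_s: 10.52
tool_pos: [0.5193, -0.3312, 0.0316]
tool_rot: [180.0, 0.0, 84.4]
force: [0.4, -0.5, 0.6]
grip_width: 0.0355
```

View pics/w4.png

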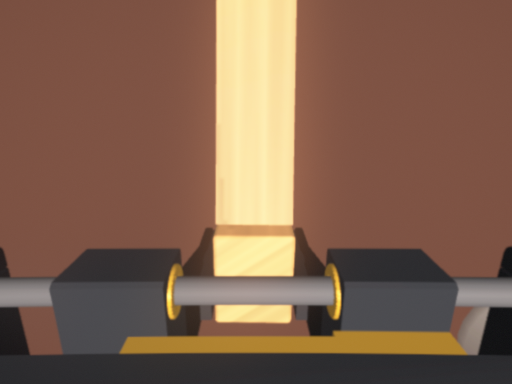

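```bash
python3 -m creep '[{"tx":0,"ty":0,"tz":-0.01,"rx":0,"ry":0,"rz":0},{"tx":0,"ty":0,"tz":-0.02,"rx":0,"ry":0,"rz":0},{"tx":0,"ty":0,"tz":0,"rx":0,"ry":0,"rz":-2.5},{"tx":0,"ty":0,"tz":0,"rx":0,"ry":0,"rz":-2.5},{"tx":0.02,"ty":-0.004,"tz":0,"rx":0,"ry":0,"rz":0},{"tx":0.045,"ty":-0.004,"tz":0,"rx":0,"ry":0,"rz":0},{"tx":0.055,"ty":-0.004,"tz":0,"rx":0,"ry":0,"rz":0},{"tx":0.055,"ty":-0.004,"tz":0,"rx":0,"ry":0,"rz":0},{"tx":0.045,"ty":-0.004,"tz":0,"rx":0,"ry":0,"rz":0},{"tx":0.03,"ty":-0.004,"tz":0,"rx":0,"ry":0,"rz":0},{"tx":0.02,"ty":-0.004,"tz":0,"rx":0,"ry":0,"rz":0},{"tx":0,"ty":0,"tz":0,"rx":0,"ry":0,"rz":0},{"tx":0,"ty":0,"tz":0.015,"rx":0,"ry":0,"rz":0},{"tx":0,"ty":0,"tz":0,"rx":0,"ry":0,"rz":0},{"tx":0,"ty":0,"tz":0,"rx":0,"ry":0,"rz":0}]'; python3 -c "
from h import *
c=cap('wrist','w5');c=cap('scene','s5');crop(c,230,140,390,260,5,'s5z');c=cap('side','d5');crop(c,140,120,270,250,5,'d5z');print(env.get_obs()['tool_pos'],env.get_obs()['tool_rot'])"
```

```text
time_s: 12.45
tool_pos: [0.4937, -0.0621, 0.0463]
tool_rot: [-180.0, 0.0, 89.3]
force: [-0.5, 0.4, -0.6]
grip_width: 0.0361
[ 0.49413085 -0.06140064  0.04665775] [1.79983369e+02 9.31484544e-03 8.93696032e+01]
```

View pics/w5.png

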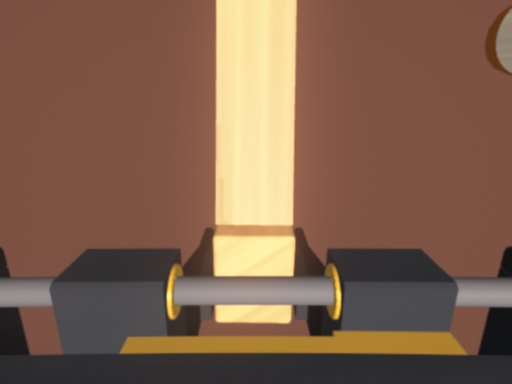

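View pics/d5z.png

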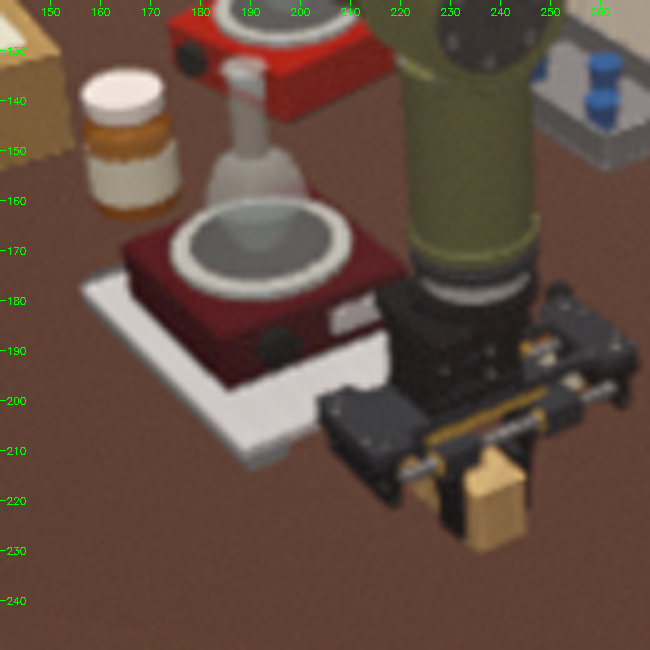

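View pics/s5z.png

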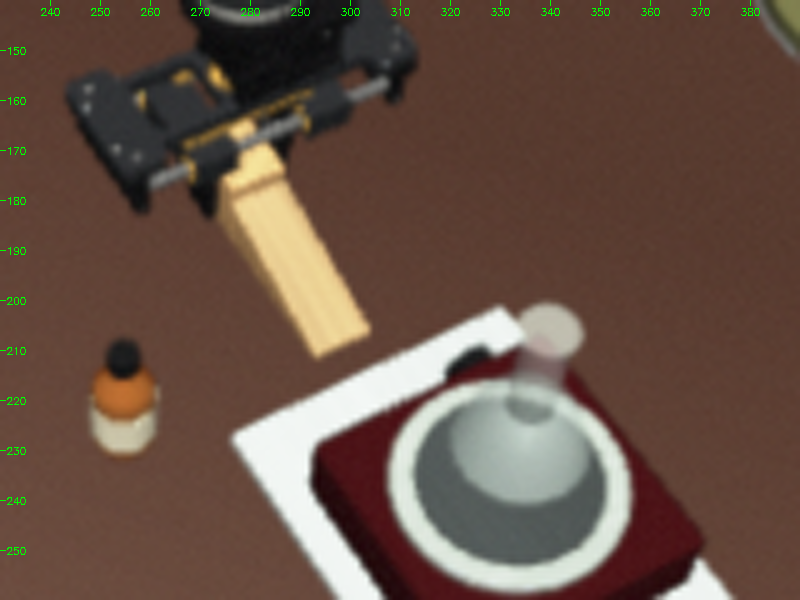

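```bash
python3 - <<'E'
from h import *
np.set_printoptions(suppress=True,precision=4)
a,_=pickle.load(open("c0.pkl","rb"))
s=lambda p:np.array(p)/5+[230,140]-.4
T=plane(a,s([[318,357],[370,330]]),.019);print("tip",T,T.mean(0),np.linalg.norm(T[0]-T[1]))
E=plane(a,s([[232,438],[500,306]]),.024);print("edge",E,E.mean(0))
print("bottle cap",plane(a,[s([123,357])],.083), "gap to edge",E.mean(0)-T.mean(0))
E
```

```text
tip [[0.5125 0.062  0.019 ]
 [0.4765 0.0609 0.019 ]] [0.4945 0.0615 0.019 ] 0.03596827379457417
edge [[0.5846 0.087  0.024 ]
 [0.4043 0.0864 0.024 ]] [0.4945 0.0867 0.024 ]
bottle cap [[0.6298 0.0451 0.083 ]] gap to edge [-0.0001  0.0252  0.005 ]
```

```bash
python3 -m creep '[{"tx":0,"ty":0,"tz":0.01,"rx":0,"ry":0,"rz":0},{"tx":0,"ty":0,"tz":0.004,"rx":0,"ry":0,"rz":0},{"tx":0,"ty":0,"tz":0.001,"rx":0,"ry":0,"rz":0},{"tx":0,"ty":0,"tz":0,"rx":0,"ry":0,"rz":0},{"tx":0,"ty":0,"tz":0,"rx":0,"ry":0,"rz":0}]'; python3 -c "
from h import *
c=cap('scene','s6');crop(c,230,140,390,260,5,'s6z');print(env.get_obs()['tool_pos'],env.get_obs()['force'])"
```

```text
time_s: 13.22
tool_pos: [0.494, -0.0609, 0.0315]
tool_rot: [180.0, 0.0, 89.4]
force: [0.0, 0.9, -0.7]
grip_width: 0.0361
[ 0.49400489 -0.06089473  0.0315197 ] [-0.50826366 -0.18912115 -1.79074383]
```

View pics/s6z.png

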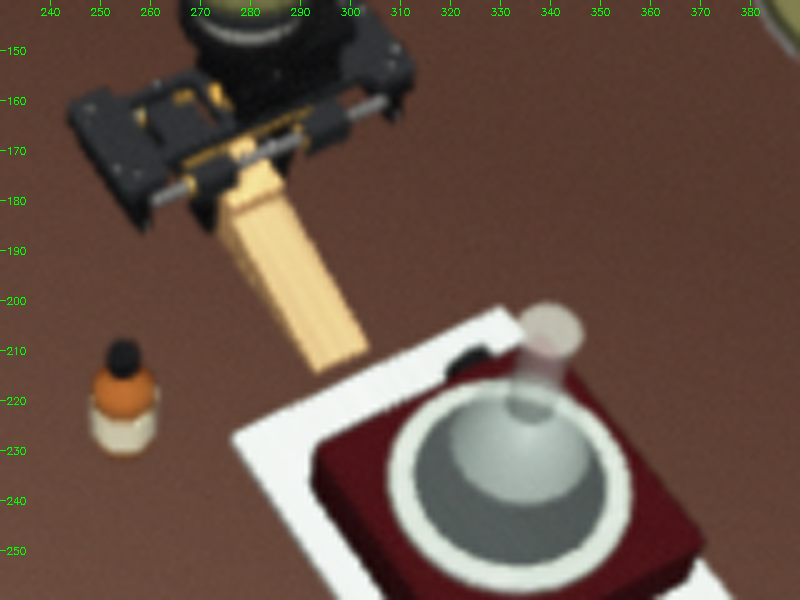

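```bash
python3 -m creep '[{"tx":0.008,"ty":0,"tz":0,"rx":0,"ry":0,"rz":0},{"tx":0.012,"ty":0,"tz":0,"rx":0,"ry":0,"rz":0},{"tx":0.012,"ty":0,"tz":0,"rx":0,"ry":0,"rz":0},{"tx":0.012,"ty":0,"tz":0,"rx":0,"ry":0,"rz":0},{"tx":0.01,"ty":0,"tz":0,"rx":0,"ry":0,"rz":0},{"tx":0.006,"ty":0,"tz":0,"rx":0,"ry":0,"rz":0},{"tx":0,"ty":0,"tz":0,"rx":0,"ry":0,"rz":0},{"tx":0,"ty":0,"tz":0,"rx":0,"ry":0,"rz":0}]'; python3 -c "
from h import *
c=cap('scene','s7');crop(c,230,140,390,260,5,'s7z');
c=cap('wrist','w7')
o=env.get_obs();print(o['tool_pos'],o['force'])"
```

```text
time_s: 14.28
tool_pos: [0.4946, -0.0014, 0.0316]
tool_rot: [180.0, 0.0, 89.4]
force: [-0.8, 0.2, -0.8]
grip_width: 0.0355
[ 0.49455868 -0.00146542  0.0315808 ] [ 0.58648834  0.75443828 -1.98624502]
```

View pics/s7z.png

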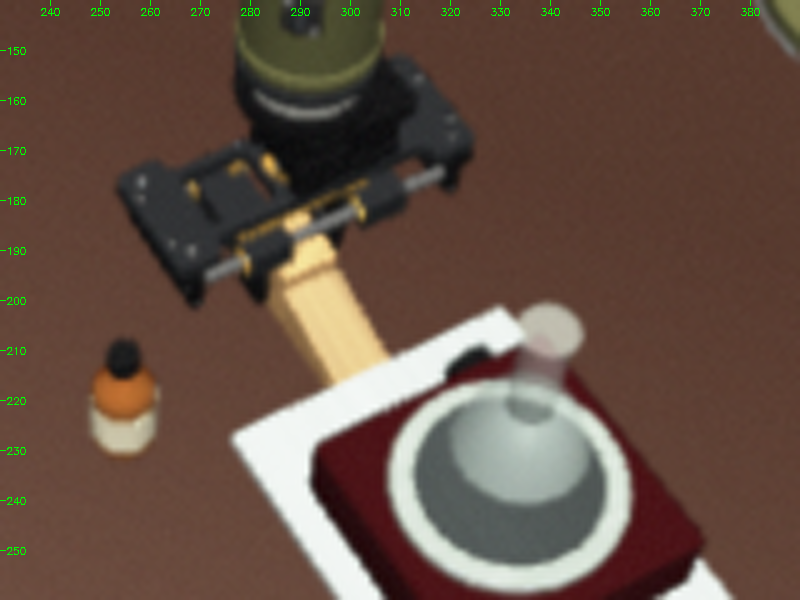

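View pics/w7.png

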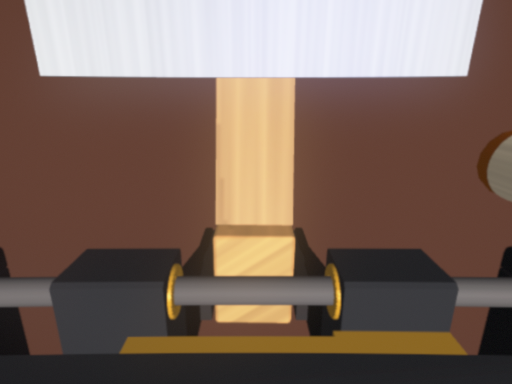

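```bash
cat > ins.py <<'E'
from h import *
def ins(tag=None):
    c=cap("wrist",tag); g=c["pixels"].astype(int)
    ed=[]
    for x in list(range(120,200,8))+list(range(310,400,8)):
        col=g[20:200,x].sum(1).astype(float); i=np.argmin(np.diff(col)); ed.append([x,20.5+i])
    ed=np.array(ed); k=np.polyfit(ed[:,0],ed[:,1],1); er=np.polyval(k,255)
    br=[]
    for x in range(225,287,4):
        col=g[210:240,x].sum(1).astype(float); br.append(210+np.argmin(col))  # groove/dark line
    # block height in world: nominal 0.045 if flat on bench
    B=plane(c,[[255,np.median(br)]],.045)[0]
    for lift in (0,.003,.005,.007):
        E=plane(c,[[255,er]],.024+lift)[0]; d=E[1]-B[1]
        print("lift assumed",lift,"edge row",round(er,2),"block row",np.median(br),"tip past mouth",round(1000*(.1-d),1),"-> implied lift",round(.28*(100-1000*d-43),2),"edge y",round(E[1],4))
    print("width px of plate edge, tilt",k[0])
    o=env.get_obs(); print(o["time_s"],np.round(o["tool_pos"],4),np.round(o["tool_rot"],2),np.round(o["force"],2),np.round(o["wrist_torque"],2))
if __name__=="__main__":
    import sys; ins(sys.argv[1] if len(sys.argv)>1 else None)
E
python3 ins.py
```

```text
lift assumed 0 edge row 76.5 block row 230.0 tip past mouth 37.5 -> implied lift -1.54 edge y 0.0894
lift assumed 0.003 edge row 76.5 block row 230.0 tip past mouth 37.6 -> implied lift -1.5 edge y 0.0893
lift assumed 0.005 edge row 76.5 block row 230.0 tip past mouth 37.7 -> implied lift -1.48 edge y 0.0892
lift assumed 0.007 edge row 76.5 block row 230.0 tip past mouth 37.8 -> implied lift -1.46 edge y 0.0891
width px of plate edge, tilt 2.855152810605545e-17
14.425 [ 0.4945 -0.0014  0.0315] [1.800e+02 1.000e-02 8.937e+01] [ 0.19  0.33 -0.55] [-0.08  0.06  0.02]
```

```bash
python3 -m creep '[{"tx":0.003,"ty":0,"tz":0,"rx":0,"ry":0,"rz":0},{"tx":0.004,"ty":0,"tz":0,"rx":0,"ry":0,"rz":0},{"tx":0.004,"ty":0,"tz":0,"rx":0,"ry":0,"rz":0},{"tx":0.004,"ty":0,"tz":0,"rx":0,"ry":0,"rz":0},{"tx":0.002,"ty":0,"tz":0,"rx":0,"ry":0,"rz":0},{"tx":0,"ty":0,"tz":0,"rx":0,"ry":0,"rz":0},{"tx":0,"ty":0,"tz":0,"rx":0,"ry":0,"rz":0}]'; python3 ins.py w8; python3 -c "
from h import *
c=cap('side','d8');crop(c,140,120,270,250,5,'d8z')"
```

```text
time_s: 15.3
tool_pos: [0.4948, 0.0137, 0.0316]
tool_rot: [180.0, 0.2, 89.3]
force: [-0.4, -6.2, -0.6]
grip_width: 0.0352
lift assumed 0 edge row 113.5 block row 230.5 tip past mouth 52.8 -> implied lift 2.74 edge y 0.0891
lift assumed 0.003 edge row 113.5 block row 230.5 tip past mouth 52.6 -> implied lift 2.68 edge y 0.0893
lift assumed 0.005 edge row 113.5 block row 230.5 tip past mouth 52.4 -> implied lift 2.64 edge y 0.0895
lift assumed 0.007 edge row 113.5 block row 230.5 tip past mouth 52.3 -> implied lift 2.6 edge y 0.0896
width px of plate edge, tilt 6.456562446844533e-17
15.35 [0.4948 0.0137 0.0316] [1.7999e+02 1.6000e-01 8.9340e+01] [ 0.38 -6.04  0.15] [-1.34  0.11 -0.03]
```

View pics/d8z.png

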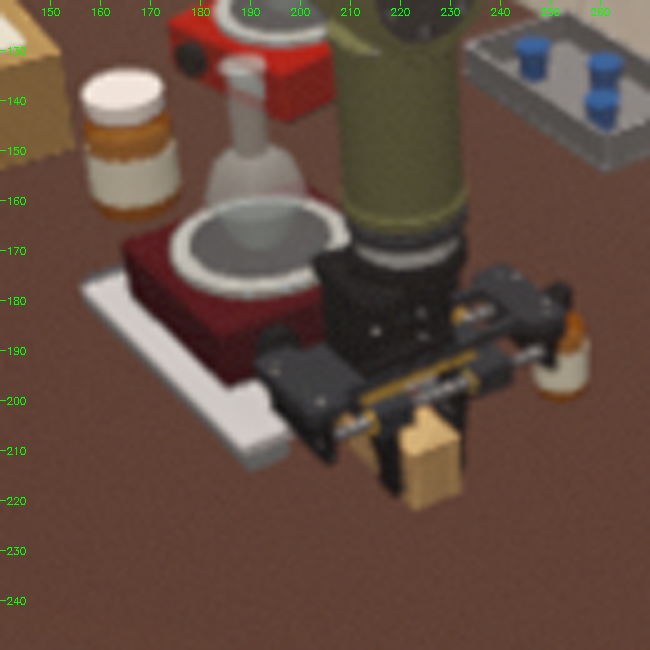

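View pics/w8.png

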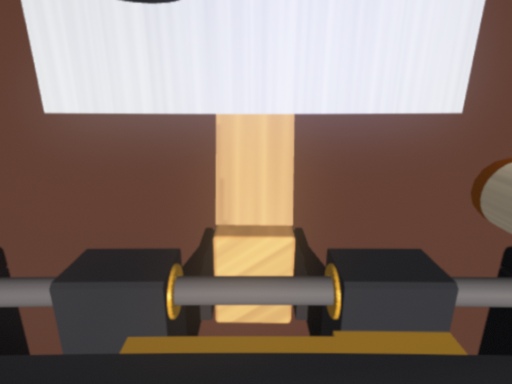

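```bash
cat > lift.py <<'E'
from h import *
from scipy.optimize import brentq
import sys
def lift(img,c):
    g=img.astype(int); er=int(np.median([20+np.argmin(np.diff(g[20:200,x].sum(1))) for x in list(range(120,200,8))+list(range(310,400,8))]))
    L=[];R=[]
    for r in range(er-22,er-2,2):
        s=cv2.GaussianBlur(g[r].sum(1).astype(np.float32).reshape(1,-1),(5,1),0)[0]; d=np.diff(s)
        def sub(i): w=np.abs(d[i-3:i+4]); return i+.5+(w*np.arange(-3,4)).sum()/w.sum()
        L.append([sub(10+np.argmax(d[10:200])),r]); R.append([sub(300+np.argmin(d[300:500])),r])
    L=np.array(L);R=np.array(R); kl=np.polyfit(L[:,1],L[:,0],1);kr=np.polyfit(R[:,1],R[:,0],1)
    f=lambda z:np.linalg.norm(np.subtract(*plane(c,[[np.polyval(kl,er),er],[np.polyval(kr,er),er]],z)))-.18
    return er,np.polyval(kr,er)-np.polyval(kl,er),brentq(f,-.02,.08)
c=cap("wrist",sys.argv[1])
# all shots at the same tool height/orientation: only y moves, width is independent of it
for n in sys.argv[2:]+[sys.argv[1]]: print(n,lift(cv2.imread(f"pics/{n}.png")[:,:,::-1],c))
E
python3 lift.py w9 w7 w8
```

```text
w7 (76, np.float64(427.15567249616856), 0.02496883080294404)
w8 (113, np.float64(417.85513108278747), 0.026950040937757564)
w9 (113, np.float64(417.85607226609767), 0.026950355289219314)
```

```bash
python3 -m creep '[{"tx":0.003,"ty":0,"tz":0,"rx":0,"ry":0,"rz":0},{"tx":0.003,"ty":0,"tz":0,"rx":0,"ry":0,"rz":0},{"tx":0.001,"ty":0,"tz":0,"rx":0,"ry":0,"rz":0},{"tx":0,"ty":0,"tz":0,"rx":0,"ry":0,"rz":0},{"tx":0,"ty":0,"tz":0,"rx":0,"ry":0,"rz":0}]'; python3 ins.py w10; python3 lift.py w11 w7 w8
```

```text
time_s: 16.08
tool_pos: [0.4949, 0.0206, 0.0316]
tool_rot: [180.0, 0.2, 89.3]
force: [0.5, -6.1, -1.7]
grip_width: 0.0357
lift assumed 0 edge row 129.74 block row 230.0 tip past mouth 60.1 -> implied lift 4.8 edge y 0.0889
lift assumed 0.003 edge row 129.74 block row 230.0 tip past mouth 59.8 -> implied lift 4.7 edge y 0.0892
lift assumed 0.005 edge row 129.74 block row 230.0 tip past mouth 59.5 -> implied lift 4.63 edge y 0.0895
lift assumed 0.007 edge row 129.74 block row 230.0 tip past mouth 59.3 -> implied lift 4.56 edge y 0.0897
width px of plate edge, tilt -0.0019275250578256525
16.125 [0.4949 0.0206 0.0316] [1.7998e+02 1.7000e-01 8.9330e+01] [-0.89 -5.9  -1.25] [-1.39  0.05 -0.  ]
w7 (76, np.float64(427.15567249616856), 0.0249367118872395)
w8 (113, np.float64(417.85513108278747), 0.026919560847529386)
w11 (129, np.float64(417.14805262855685), 0.028874848621538902)
```

```bash
python3 -m creep '[{"tx":0.002,"ty":0,"tz":0,"rx":0,"ry":0,"rz":0},{"tx":0.001,"ty":0,"tz":0,"rx":0,"ry":0,"rz":0},{"tx":0,"ty":0,"tz":0,"rx":0,"ry":0,"rz":0},{"tx":0,"ty":0,"tz":0,"rx":0,"ry":0,"rz":0},{"tx":0,"ty":0,"tz":0,"rx":0,"ry":0,"rz":0},{"tx":0,"ty":0,"tz":0,"rx":0,"ry":0,"rz":0}]'; python3 ins.py w12; python3 lift.py w13 w7; python3 -c "
from h import *
c=cap('side','d14');c=cap('scene','s14')"
```

```text
time_s: 16.92
tool_pos: [0.4949, 0.0235, 0.0316]
tool_rot: [180.0, 0.2, 89.3]
force: [-0.3, -6.1, -0.2]
grip_width: 0.0356
lift assumed 0 edge row 136.5 block row 228.0 tip past mouth 64.1 -> implied lift 5.91 edge y 0.0888
lift assumed 0.003 edge row 136.5 block row 228.0 tip past mouth 63.7 -> implied lift 5.79 edge y 0.0892
lift assumed 0.005 edge row 136.5 block row 228.0 tip past mouth 63.4 -> implied lift 5.72 edge y 0.0895
lift assumed 0.007 edge row 136.5 block row 228.0 tip past mouth 63.1 -> implied lift 5.64 edge y 0.0898
width px of plate edge, tilt 1.5345964759666359e-16
16.975 [0.4949 0.0235 0.0316] [1.7999e+02 1.7000e-01 8.9330e+01] [ 0.44 -6.96  0.02] [-1.34  0.09  0.02]
w7 (76, np.float64(427.15567249616856), 0.024917072667811766)
w13 (136, np.float64(416.6909797809872), 0.02965983567916908)
```

View pics/s14.png

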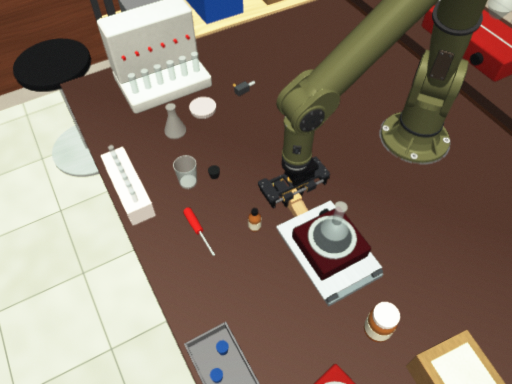

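View pics/d14.png

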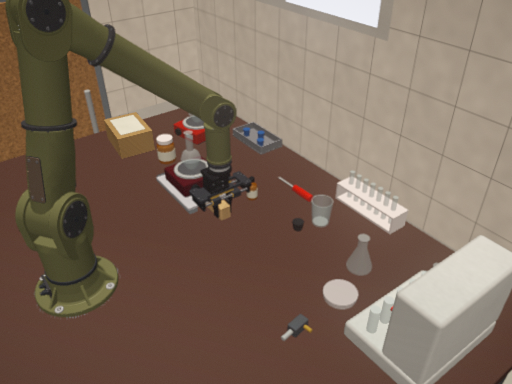

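View pics/w12.png

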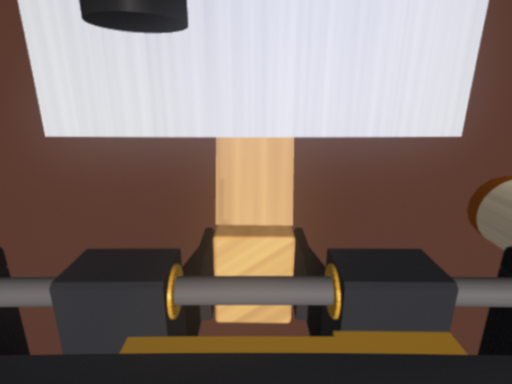

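```bash
python3 -c "
from cell import env
o=env.get_obs();print(o['time_s'],o['tool_pos'],o['force'],o['grip_width']);print(env.sign_off())"
```

```text
17.125 [0.49489302 0.02352409 0.03157481] [-0.52379921 -7.8098748  -0.80130772] 0.03588016842173711
the job is handed in; nothing more can be done
None
```

I stood the bottle upright about 14 cm to the right of the gap mouth and about 4 cm out in front. I then gripped the wedge by its block and pushed it, flat on the bench, about 6 cm into the gap. I handed the job in at about 17 s with the wedge still gripped.

- **Lift:** My last checks put the plate edge between 4.8 and 5.9 mm up.
  - The plate's apparent width in the wrist camera gave 4.75 mm.
  - The scene-camera tip position plus the distance pushed gave 4.9 mm.
  - The wrist-camera insertion check gave 5.6 to 5.9 mm, but it misread the block edge by 2 pixels. Corrected, it gives about 5.4 mm.
- **Forces:** The push read about 6 to 8 N with almost no vertical force, and the tool height stayed steady at 31.6 mm, the height at which I gripped the wedge.
- **Other things:** In the last pictures the bottle stands upright, the other things look unmoved, and only the wedge appears to be touching the plate.
- **Measurement spread:** The cameras disagreed by up to 7 mm on where the plate edge is (y = 0.082 to 0.089 m), so I pushed in small steps and checked the lift after each.

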